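# Hook the strainer basket out of the tall pot

## Robot

A 6-joint arm with a two-finger parallel gripper is mounted at the origin on a cart in front of the work surface, level with it; the furniture and walls round the work are solid. World frame = base frame: x ahead of the robot, y to its left, z up, the work surface at z = 0. Lengths are in m, angles in rad, forces in N, time in s.
With the tool pointing down it reaches from about 0.3 to 0.875 m from the base axis. Payload 6.4 kg.
Tool frame: the origin (TCP) lies midway between the tips of the shut fingers; the grasp point (between the pads) lies 19 mm behind it; z points along the fingers, y is the line along which they close (so a half turn about z gives the same grasp; the last joint's range is limited). The gripper opens to 85 mm and grips with 20 to 120 N. Pads are 22 mm wide; open, the fingers measure 114 mm over their backs; the gripper's body (76 mm by 85 mm) begins 54 mm behind the grasp point. The pads swing forward as they close: fully open they stand 13 mm farther back than shut.
Start: joints at [-1.454, 0.181, 1.607, -0, 1.354, -0.206], TCP at [0.182, -0.545, 0.231] pointing down, gripper open.
Joint ranges: [-2.99, 2.99], [-0.89, 2.07], [0.3, 2.58], [-1.14, 4.28], [0, 2.63], [-3.12, 3.12]. Speed limits (rad/s): [2.57, 2.57, 3.01, 3.14, 3.14, 3.14].

## Interface

Orientations are given as a unit quaternion [w, x, y, z].
In Python, from bench import ctrl gives the robot as it stands.
- The arm moves only by the tool send_rows, never from a script. Its argument "motion" is a list of rows, each a list of 7 numbers: the turn, a rotation vector about the tool's x, y, z in degrees, then the shift along the tool's x, y, z in mm, then the closure, from -1 (fully open) to 1 (shut). In form: [[rx, ry, rz, tx, ty, tz, grip], ...]. A call has exactly 10 rows; each row shifts and turns the commanded pose from where the row before left it, along the tool's axes as they then stand; what a row does not reach is not made up. A row lasts 1/10 s, in which the tool goes at most 50 mm and 8.59 degrees, less where a joint would pass 70% of its speed; a pose out of reach is approached as far as the arm can. A call is refused whole if a number of a shift passes 50 or a number of a turn 8.59, either way. A call with a gripper value outside its range is refused whole. The fingers move at their own pace and stop on an object; the grip force is fixed at half the most. Time passes only in rows, so rows that do not move let the fingers close, or fill a call up. It gives the time, the measured TCP pose, the force, the opening and the grip force at its end, in the units of the state.
- ctrl.get_obs(): the state, without advancing time (a new reading comes with each control period).
- ctrl.camera(name): name is "scene" or "top" or "wrist"; returns a dict with "color" (384x512x3 uint8, red, green, blue), "z_map" (384x512 float32, m along the optical axis (not along the pixel's ray), 0 where there is no reading), "mtx" (3x3 intrinsics, pixels), "extrinsics" (4x4, takes a point from camera to world coordinates); the wrist camera has in their place "hand_eye" (4x4, takes a point from camera to tool coordinates, whose origin is the TCP and whose axes are the flange's). Camera axes: x right, y down, z forward; pixel columns grow to the right and rows downward; lengths in m; the calibration is good to about 2 mm. The wrist camera is an equidistant fisheye: a pixel r from the principal point sees the ray r / f radians off the axis. A picture is of the moment at which its call begins: read the wrist's pose just before it.
- ctrl.hand_in(): hands the job in; it is judged then, once.
The state is a dict: "time_s": time; "q": joint angles; "dq": joint speeds; "joint_efforts": joint torques, N m; "eef_pos": TCP position; "eef_rot": TCP orientation; "wrist_force": force on the tool from outside, world axes, zero at the start; "torque": the same for the moment, N m; "opening": opening from 0.0 (shut) to 1.0 (fully open); "grasp_force": force on a finger pad.
Only numpy, scipy, OpenCV 4.12 (cv2) and the standard library are available. Lean on these libraries where they do the work, as an engineer would, in place of code of your own. Each camera call takes 0.05 s, during which the arm holds its last target. There are 200 camera calls.

## Task

Take the hook rod from its holder and use it to lift the strainer basket out of the deep narrow pot: its bail is stiff and leans left or right by an amount you must feel for, so touch it lightly (a few newtons at most), do not push hard on it or on the pot, and keep the rod upright. Set the basket down gently, upright in the middle of the white plate, unhook it without knocking it, and stand the rod back fully down in its holder. Do not touch the basket with the gripper, and leave the other things where they are.

Things in the scene. Friction and masses are not known exactly. Their poses are not given: they have to be found in the camera images.
- rod_grip (a point): Centre of the wooden handle (22 x, 16 y, 60 z mm) of the loose hook rod, 90 g. z up along the rod, y the way the hook's mouth opens. Grip it from above, closing along y. Below it a 6 mm steel shank on the z axis runs down to a J hook of the same wire: its underside is 130 mm below this point, its tip 15 mm from the shank (centres) at +y, tip top 111 mm below this point.
- hook_mouth (a point): On the floor of the hook's mouth, midway between shank and tip, 124 mm below the handle's centre and 7.5 mm to +y of the shank's axis. The free gap between shank and tip is 9 mm, the tip rises 13 mm above this point, the wire below is 6 mm thick. Axes as rod_grip.
- holder: Fixed wooden holder where the rod stands upright, hook down. Origin: underside, on the standing rod's axis; z up, y as the rod's y. Slot 12 mm in x, 28 mm in y (-6 to +22 mm of the origin), floor 5 mm above the worktop, walls to 65 mm, steel lips flaring 3 mm outward to 76 mm. Rod fully home: rod_grip 135 mm above the worktop; it may lean a few degrees.
- pot_mouth (a point): Centre of the open top of the fixed tall square metal pot, 130 mm above the worktop. Axes along its sides, z up. 110 mm square outside, 3 mm walls, 104 mm square inside. Inside, a collar with a smooth 62 mm square opening rises from the floor to 35 mm above the worktop: the basket hangs in it by its flange with 1 mm of play all round, so it cannot tip.
- basket_foot (a point): Centre of the underside of the loose round steel strainer basket (0.23 to 0.37 kg), z up. Flat-bottomed, 59 mm across, 26 mm deep below its flange; 79 mm across with its top 29 mm above this point. Axes as basket_hinge.
- basket_hinge (a point): Middle of the bail's hinge line, 34 mm above basket_foot; x is the hinge line. Bail: wire arch 4.4 mm thick, straight top bar parallel to x, 40 mm long, centre 38 mm from the hinge line. It leans to +y or -y by up to 0.55 rad (bar up to 20 mm aside, 32 to 38 mm above this point); the lean is not measured. Stiff: holds against 18 N, so the basket hangs tilted by up to 23 degrees and rights itself when set down.
- plate: Fixed round white plate with a low straight rim, 126 mm across, 12 mm high at the rim. Origin: centre of its underside, z up. Its flat inside floor, 110 mm across, is 5 mm above the worktop.
- tumbler: small clear glass tumbler, 46 mm across, 58 high; origin at its underside; leave it alone
- mug: dark mug, 66x93x49 mm; origin at its underside; leave it alone
- lemon: lemon, 71x53x54 mm; origin at its underside; leave it alone
- tin: food tin, 57 mm across, 72 high; origin at its underside; leave it alone
- spice_jar: spice jar, 40 mm across, 98 high; origin at its underside; leave it alone
- garlic: bulb of garlic, 56 mm; origin at its underside; leave it alone

How it is judged:
By the outcome, as a careful person would: the job done as asked, in the order asked, and still so for the second after the job is handed in, with the robot touching nothing.
It also fails if it takes over 72 s, if anything falls off the work surface, if the arm or the gripper's body presses on something with over 40 N, if the wrist force passes 120 N, or if a joint passes its speed limit or range.

## Working session

There is one attempt and no reset: what is moved stays moved. The work goes in short steps, Python scripts to look and compute and a tool call to move; the robot and the scene stay as the last step left them, time stands still between calls to the robot, and variables do not carry over. Pictures are saved under pics/ and viewed, at most 10 in all, crops included, and the job is handed in when it is done.

Besides the shell and the picture viewer there is one more tool, called after ">>>" as name([rows], argument=value, ...), one row to a line, values as JSON. send_rows: Moves the arm, as the interface text tells. Its arguments: {"type":"object","properties":{"motion":{"type":"array","items":{"type":"array","items":{"type":"number"}}}},"required":["motion"]}

```bash
mkdir -p pics; ls
cat > h.py <<'E'
import numpy as np, cv2
from bench import ctrl
def pts(c):
    z=c["z_map"];K=c["mtx"];E=c["extrinsics"]
    v,u=np.indices(z.shape)
    P=np.stack([(u-K[0,2])/K[0,0]*z,(v-K[1,2])/K[1,1]*z,z],-1)
    W=P@E[:3,:3].T+E[:3,3]; W[z==0]=np.nan
    return W
E
python3 - <<'E'
from h import *
o=ctrl.get_obs();print({k:np.round(v,3) for k,v in o.items()})
a=[ctrl.camera(n) for n in("scene","top")]
for n,c in zip(("scene","top"),a):
    np.savez(f"{n}0.npz",**c); print(c["mtx"].round(1).tolist(),c["extrinsics"].round(3).tolist())
    cv2.imwrite(f"pics/{n}0.png",c["color"][...,::-1])
E
```

```text
pics
{'time_s': np.float64(0.0), 'q': array([-1.454,  0.182,  1.608, -0.   ,  1.354, -0.206]), 'dq': array([ 0.001,  0.001,  0.002,  0.002, -0.001, -0.   ]), 'joint_efforts': array([-0.0000e+00, -4.4487e+01, -3.5134e+01, -0.0000e+00,  9.0000e-03,
        0.0000e+00]), 'eef_pos': array([ 0.182, -0.545,  0.23 ]), 'eef_rot': array([-0.001,  0.987,  0.161,  0.   ]), 'wrist_force': array([ 0.113, -0.105, -0.883]), 'torque': array([-0.043, -0.011,  0.037]), 'grasp_force': np.float64(0.0), 'opening': np.float64(1.0)}
[[484.0, 0.0, 255.3], [0.0, 484.0, 195.7], [0.0, 0.0, 1.0]] [[-0.636, -0.477, 0.607, -0.435], [-0.771, 0.372, -0.516, 0.76], [0.02, -0.796, -0.604, 1.097], [0.0, 0.0, 0.0, 1.0]]
[[398.0, 0.0, 260.3], [0.0, 398.0, 188.5], [0.0, 0.0, 1.0]] [[0.018, -0.995, 0.095, 0.421], [-1.0, -0.017, 0.005, -0.073], [-0.004, -0.095, -0.995, 1.394], [0.0, 0.0, 0.0, 1.0]]
```

```bash
python3 -c "
import cv2,numpy as np
a=cv2.imread('pics/scene0.png');b=cv2.imread('pics/top0.png')
cv2.imwrite('pics/s0.png',cv2.resize(a,(800,600)));cv2.imwrite('pics/t0.png',cv2.resize(b,(800,600)))"
```

```text
(no output)
```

View pics/s0.png

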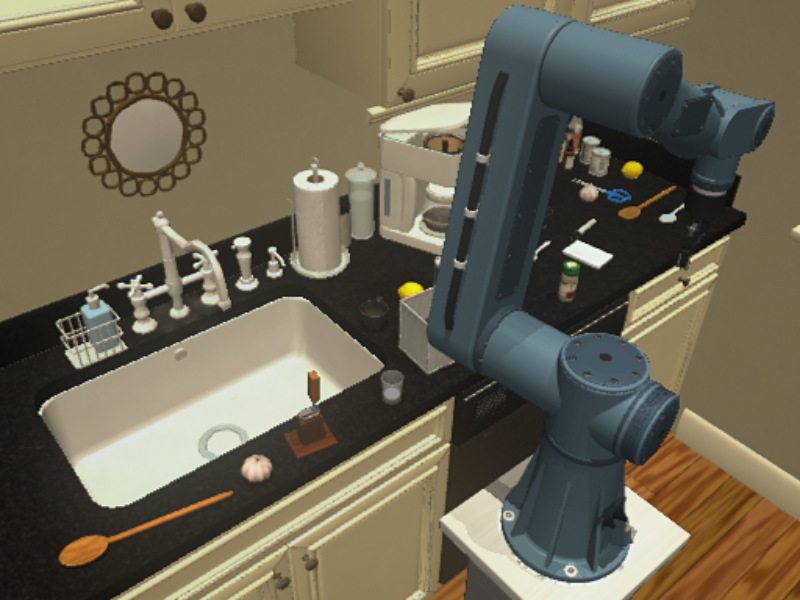

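View pics/t0.png

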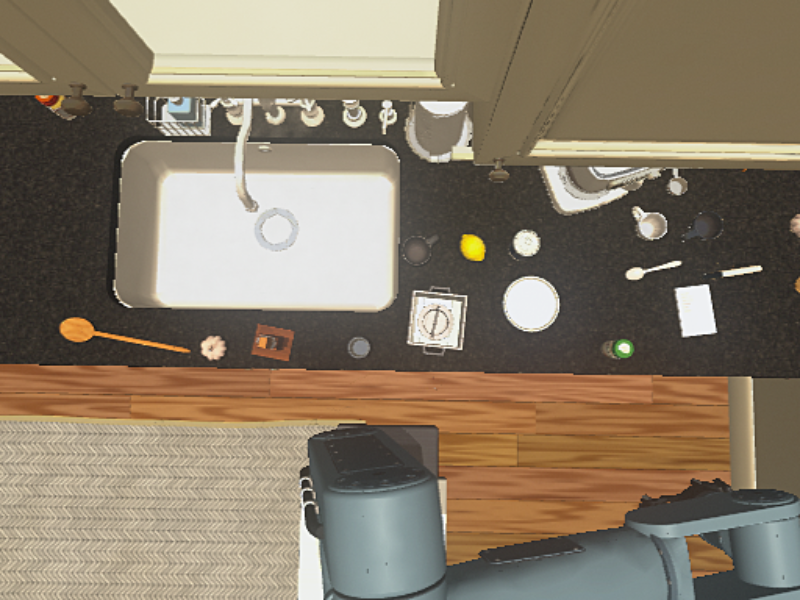

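Scene: holder at top-view px (272,342) of the 800-wide image, pot (437,320), plate (531,303), tumbler between at (358,347). Now positions from the depth.

Run:
```python
from h import *
T=dict(np.load("top0.npz"));W=pts(T);s=.64
def reg(n,x0,y0,x1,y1,zlo,zhi):
    R=W[int(y0*s):int(y1*s),int(x0*s):int(x1*s)].reshape(-1,3);R=R[(R[:,2]>zlo)&(R[:,2]<zhi)]
    r=cv2.minAreaRect((R[:,:2]*1000).astype(np.float32)) if len(R)>3 else None
    print(n,len(R),"mean",R.mean(0).round(4),"rect",np.round(r[0],1),np.round(r[1],1),round(r[2],1))
reg("pot rim",395,275,480,365,.115,.14)
reg("collar",410,290,465,350,.025,.06)
reg("bail",410,290,465,350,.065,.1)
reg("plate",490,265,570,340,.004,.02)
reg("plate rim",490,265,570,340,.009,.02)
reg("holder",245,320,300,365,.05,.09)
reg("handle",245,320,300,365,.12,.18)
reg("base",245,320,300,365,.004,.03)
reg("tumbler",340,330,375,362,.02,.08)
reg("lemon",455,230,490,265,.02,.08)
reg("mug",400,230,440,270,.02,.08)
reg("tin",505,225,545,260,.04,.09)
S=dict(np.load("scene0.npz"));V=pts(S)
R=V[int(365*s):int(410*s),int(300*s):int(325*s)].reshape(-1,3);R=R[(R[:,2]>.12)&(R[:,2]<.18)];print("scene handle",len(R),R.mean(0),R.max(0),R.min(0))
a=T["color"][...,::-1]
z=np.hstack([cv2.resize(a[175:240,250:315],(400,400),interpolation=2),cv2.resize(a[200:240,155:195],(400,400),interpolation=2)])
cv2.imwrite("pics/z.png",z)
```

```text
pot rim 223 mean [ 0.4916 -0.1286  0.1303] rect [ 492.5 -129.1] [112.4 112.2] 84.9
collar 721 mean [ 0.4951 -0.1312  0.0359] rect [ 491.3 -129.7] [103.3 107.6] 84.9
bail 97 mean [ 0.513  -0.1431  0.0845] rect [ 496.7 -141.4] [126.8  98.3] 7.6
plate 745 mean [ 0.541  -0.3429  0.0074] rect [ 544.4 -338. ] [165.9 176. ] 0.5
plate rim 180 mean [ 0.5381 -0.3415  0.0117] rect [ 538.9 -341.7] [119.1 122.4] 1.1
holder 58 mean [0.4434 0.2236 0.0664] rect [442.4 229.6] [44.6 27.4] 79.8
handle 56 mean [0.4398 0.215  0.155 ] rect [439.9 216.8] [16.4 21.4] 78.6
base 254 mean [0.4428 0.2279 0.0071] rect [445.1 234.6] [ 97.2 122.9] 1.1
tumbler 65 mean [0.4348 0.0403 0.0493] rect [434.2  35.3] [40.1 44.1] 1.2
lemon 224 mean [ 0.6571 -0.2081  0.0445] rect [ 658.6 -209.9] [53.1 57. ] 89.5
mug 156 mean [ 0.659  -0.0931  0.0385] rect [649.4 -93.4] [63.4 81.4] 5.7
tin 250 mean [ 0.6631 -0.3199  0.0673] rect [ 664.1 -321.4] [53.2 56.2] 45.0
scene handle 115 [0.43440542 0.22103246 0.14799131] [0.44929749 0.22957864 0.16963471] [0.42415966 0.2098578  0.12048629]
```

View pics/z.png

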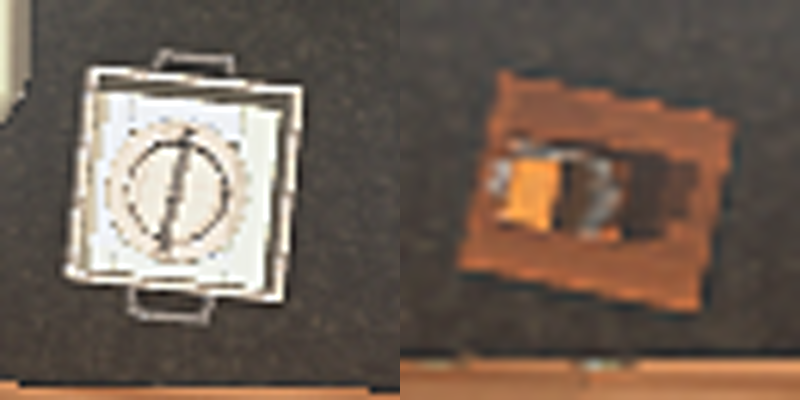

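The crop shows the bail's bar nearly along world x, with its top tilted about 12° to the right. The rod's handle is at the left end of the holder, with the hook mouth facing right (world -y). I'll move above the pot for a near look.

>>> send_rows([
  [0,0,0,38,-28,-8,-1],
  [0,0,0,38,-28,-8,-1],
  [0,0,0,38,-28,-8,-1],
  [0,0,0,38,-28,-8,-1],
  [0,0,0,38,-28,-8,-1],
  [0,0,0,38,-28,-8,-1],
  [0,0,0,38,-28,-8,-1],
  [0,0,0,38,-28,-8,-1],
  [0,0,0,38,-28,-8,-1],
  [0,0,0,38,-28,-8,-1],
])

```text
time_s: 1.1
eef_pos: [0.4546, -0.1573, 0.3115]
eef_rot: [0.0, 0.987, 0.161, -0.0]
wrist_force: [0.1, -0.7, 0.2]
opening: 1.0
grasp_force: 0.0
```

```bash
cat >> h.py <<'E'
from scipy.spatial.transform import Rotation as Rn
def tool():
    o=ctrl.get_obs();q=o["eef_rot"];M=np.eye(4);M[:3,:3]=Rn.from_quat([q[1],q[2],q[3],q[0]]).as_matrix();M[:3,3]=o["eef_pos"];return M,o
def wrist(name):
    M,o=tool();c=ctrl.camera("wrist");E=M@c["hand_eye"]
    K=c["mtx"];z=c["z_map"];v,u=np.indices(z.shape)
    a=(u-K[0,2])/K[0,0];b=(v-K[1,2])/K[1,1];r=np.hypot(a,b)+1e-9
    k=np.tan(np.minimum(r,1.5))/r
    P=np.stack([a*k*z,b*k*z,z],-1);W=P@E[:3,:3].T+E[:3,3];W[z==0]=np.nan
    np.savez(name+".npz",W=W,E=E,K=K,color=c["color"],M=M)
    cv2.imwrite(f"pics/{name}.png",c["color"][...,::-1]);return W,c,E,o
def proj(p,E,K):
    q=E[:3,:3].T@(np.asarray(p)-E[:3,3]);r=np.hypot(q[0],q[1]);t=np.arctan2(r,q[2])
    return K[0,2]+K[0,0]*t*q[0]/r,K[1,2]+K[1,1]*t*q[1]/r
def ray(u,v,E,K):
    a=(u-K[0,2])/K[0,0];b=(v-K[1,2])/K[1,1];t=np.hypot(a,b)
    return E[:3,:3]@np.array([np.sin(t)*a/t,np.sin(t)*b/t,np.cos(t)])
E
python3 - <<'E'
from h import *
W,c,E,o=wrist("w1");print(o["time_s"],o["eef_pos"],o["q"].round(2));print(c["mtx"],E.round(3).tolist(),c["hand_eye"].round(3).tolist())
print(proj([.492,-.129,.13],E,c["mtx"]))
cv2.imwrite("pics/w1b.png",cv2.resize(c["color"][...,::-1],(800,600)))
E
```

```text
1.1 [ 0.45458066 -0.15731376  0.31147691] [-0.58 -0.09  1.73 -0.    1.5   0.67]
[[297.31863964   0.         258.0154877 ]
 [  0.         297.31863964 188.13057451]
 [  0.           0.           1.        ]] [[0.318, -0.899, -0.301, 0.532], [-0.948, -0.301, -0.101, -0.131], [-0.0, 0.317, -0.948, 0.454], [0.0, 0.0, 0.0, 1.0]] [[0.001, -0.948, -0.317, 0.082], [1.0, 0.001, 0.0, -0.0], [0.0, -0.317, 0.948, -0.143], [0.0, 0.0, 0.0, 1.0]]
(np.float64(244.27719084307503), np.float64(126.6342209556309))
```

View pics/w1b.png

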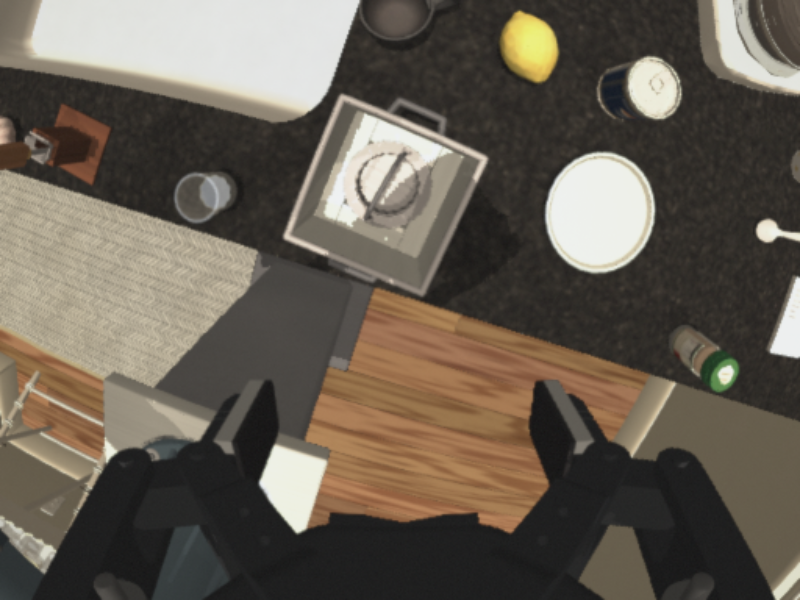

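Near view: the bail bar runs from (370,218) to (405,153) and the flange is centred at about (388,184). The plate is at (600,212), the holder at (55,145). Next I'll fit these.

Run:
```python
from h import *
d=np.load("w1.npz");W=d["W"];E=d["E"];K=d["K"]
x,y,z=W[...,0],W[...,1],W[...,2]
near=(abs(x-.492)<.045)&(abs(y+.129)<.045)
for lo,hi in((.068,.09),(.05,.068)):
    R=W[near&(z>lo)&(z<hi)];print(lo,len(R))
    if len(R)>5:
        m=R.mean(0);u,s,vt=np.linalg.svd((R-m)[:,:2]);v=vt[0];t=(R-m)[:,:2]@v
        print(m.round(4),v.round(3),t.min().round(4),t.max().round(4),R[:,2].min(),np.median(R[:,2]),R[:,2].max())
m=near&(z>.033)&(z<.06);print("medz",np.median(z[m]),np.percentile(z[m],[10,50,90]))
for zz in(.038,.076,.08):
    for n,(u,v) in dict(barA=(370,218),barB=(405,153),flange=(388,184)).items():
        r=ray(u*.64,v*.64,E,K);p=E[:3,3]+r*(zz-E[2,3])/r[2];print(zz,n,p[:2].round(4))
# rim of pot, plate, holder
def rect(n,m):
    r=cv2.minAreaRect((W[m][:,:2]*1000).astype(np.float32));print(n,m.sum(),W[m].mean(0).round(4),np.round(r[0],1),np.round(r[1],1),round(r[2],1))
rect("rim",(abs(x-.492)<.07)&(abs(y+.129)<.07)&(z>.124)&(z<.14))
pl=(np.hypot(x-.54,y+.342)<.08)&(z>.009)&(z<.02)
rect("plate",pl)
P=W[pl];A=np.c_[2*P[:,:2],np.ones(len(P))];s=np.linalg.lstsq(A,(P[:,:2]**2).sum(1),rcond=None)[0];print("plate circ",s[:2],np.sqrt(s[2]+s[0]**2+s[1]**2),np.median(P[:,2]))
fl=near&(z>.036)&(z<.041);rect("flange",fl)
cv2.imwrite("pics/w1c.png",cv2.resize(d["color"][80:160,195:300,::-1],(788,600),interpolation=2))
```

```text
0.068 172
[ 0.4958 -0.1263  0.0809] [-0.979  0.204] -0.0305 0.0327 0.07063470368833097 0.08195508632178719 0.08479000702749223
0.05 4
medz 0.035883037959366926 [0.03416525 0.03588304 0.03860944]
0.038 barA [ 0.4597 -0.124 ]
0.038 barB [ 0.5254 -0.1353]
0.038 flange [ 0.4942 -0.1298]
0.076 barA [ 0.4664 -0.1247]
0.076 barB [ 0.526 -0.135]
0.076 flange [ 0.4977 -0.13  ]
0.08 barA [ 0.4671 -0.1247]
0.08 barB [ 0.5261 -0.1349]
0.08 flange [ 0.4981 -0.13  ]
rim 1777 [ 0.4953 -0.1291  0.131 ] [ 493.3 -129. ] [113.1 112.6] 84.6
plate 618 [ 0.5394 -0.3447  0.0115] [ 539.  -342.6] [125.  122.9] 34.8
plate circ [ 0.53904784 -0.3422204 ] 0.05994814489378963 0.01148435962246755
flange 1302 [ 0.4948 -0.1297  0.0377] [ 491.9 -129. ] [89.8 89.7] 0.1
```

View pics/w1c.png

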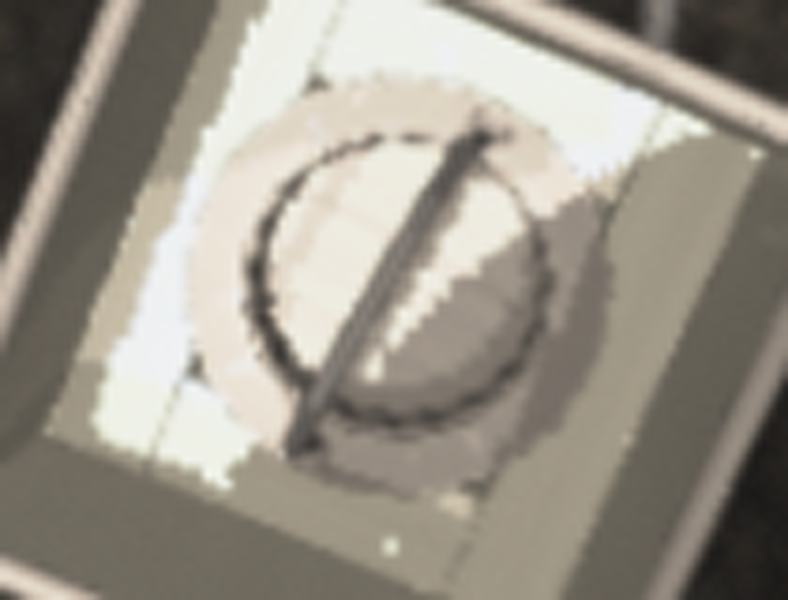

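The bail looks close to upright (bar top about 83 mm high), centred near (0.496,-0.127) with yaw about -11.8°. I'll check this by touch later. Next, look at the rod and holder from near.

>>> send_rows([
  [0,0,0,12,-45,0,-1],
  [0,0,0,12,-45,0,-1],
  [0,0,0,12,-45,0,-1],
  [0,0,0,12,-45,0,-1],
  [0,0,0,12,-45,0,-1],
  [0,0,0,12,-45,0,-1],
  [0,0,0,12,-45,0,-1],
  [0,0,0,12,-45,0,-1],
  [0,0,8.5,0,0,0,-1],
  [0,0,8.5,0,0,0,-1],
])

```text
time_s: 2.15
eef_pos: [0.43, 0.2141, 0.3107]
eef_rot: [0.0, 1.0, 0.012, -0.001]
wrist_force: [0.3, -0.8, 0.2]
opening: 0.997
grasp_force: 0.0
```

Run:
```python
from h import *
W,c,E,o=wrist("w2");print(o["time_s"],o["eef_pos"],o["q"].round(2))
x,y,z=W[...,0],W[...,1],W[...,2]
def rect(n,m):
    r=cv2.minAreaRect((W[m][:,:2]*1000).astype(np.float32));print(n,m.sum(),W[m].mean(0).round(4),np.round(r[0],1),np.round(r[1],1),round(r[2],1))
n=(abs(x-.44)<.06)&(abs(y-.217)<.07)
rect("handle top",n&(z>.160)&(z<.175));rect("handle all",n&(z>.110)&(z<.175));rect("lips",n&(z>.068)&(z<.082))
rect("base",n&(z>.003)&(z<.02))
print(np.percentile(z[n&(z>.15)&(z<.2)],[5,50,95]))
u,v=proj([.44,.217,.1],E,c["mtx"]);print(u,v)
u,v=int(u),int(v);cr=c["color"][max(v-60,0):v+60,max(u-80,0):u+80,::-1]
cv2.imwrite("pics/w2c.png",cv2.resize(cr,(800,600),interpolation=2))
```

```text
2.15 [0.42997371 0.21411601 0.31065546] [ 0.21 -0.09  1.73 -0.    1.5   1.76]
handle top 322 [0.4412 0.2172 0.1642] [440.6 217. ] [15.9 22. ] 80.5
handle all 467 [0.4438 0.2178 0.1556] [440.9 217.9] [17.8 22.3] 80.5
lips 222 [0.445  0.2357 0.0728] [443.3 231. ] [39.7 24.8] 79.5
base 1580 [0.4503 0.2329 0.0052] [443.6 232.3] [85.  70.1] 79.5
[0.15489861 0.16420901 0.16559015]
255.91879714685425 151.77148834717457
```

View pics/w2c.png

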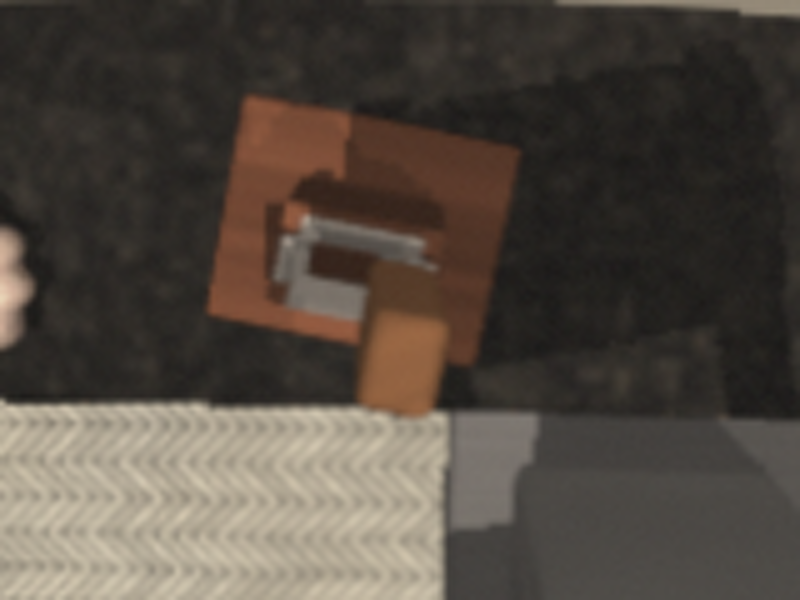

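Here image up is +x and left is +y. The handle stands at the -y end of the slot, so the hook's mouth opens toward world +y (yaw of rod y ≈ 80°). The rod leans about 2° toward -y. I'll align with it and descend.

>>> send_rows([
  [0,0,5.7,0,0,0,-1],
  [0,0,5.7,0,0,0,-1],
  [0,0,0,10,-6,0,-1],
  [0,0,0,0,0,40,-1],
  [0,0,0,0,0,40,-1],
  [0,0,0,0,0,40,-1],
  [0,0,0,0,0,40,-1],
  [0,0,0,0,0,34,-1],
  [0,0,0,0,0,0,-1],
  [0,0,0,0,0,0,1],
])

```text
time_s: 3.2
eef_pos: [0.4421, 0.2167, 0.1175]
eef_rot: [0.0, 0.996, -0.085, -0.0]
wrist_force: [-0.4, 0.5, 0.1]
opening: 0.86
grasp_force: 0.0
```

>>> send_rows([
  [0,0,0,0,0,0,1],
  [0,0,0,0,0,0,1],
  [0,0,0,0,0,0,1],
  [0,0,0,0,0,0,1],
  [0,0,0,0,0,0,1],
  [0,0,0,0,0,0,1],
  [0,0,0,0,0,0,1],
  [0,0,0,0,0,0,1],
  [0,0,0,0,0,0,1],
  [0,0,0,0,0,0,1],
])

```text
time_s: 4.2
eef_pos: [0.4428, 0.2179, 0.1186]
eef_rot: [-0.001, 0.996, -0.086, 0.001]
wrist_force: [0.3, 5.6, 6.5]
opening: 0.18
grasp_force: 58.9
```

Run:
```python
from h import *
o=ctrl.get_obs();print({k:np.round(o[k],3) for k in("time_s","eef_pos","eef_rot","q","wrist_force","torque","opening","grasp_force")})
W,c,E,o=wrist("w3")
x,y,z=W[...,0],W[...,1],W[...,2]
n=(abs(x-.44)<.06)&(abs(y-.22)<.07)
for lo,hi in((.160,.17),(.068,.082),(.003,.02)):
    m=n&(z>lo)&(z<hi)
    if m.sum()<4: continue
    r=cv2.minAreaRect((W[m][:,:2]*1000).astype(np.float32));print(lo,m.sum(),np.round(r[0],1),np.round(r[1],1),round(r[2],1))
```

```text
{'time_s': np.float64(4.2), 'eef_pos': array([0.443, 0.218, 0.119]), 'eef_rot': array([-0.001,  0.996, -0.086,  0.001]), 'q': array([0.215, 0.134, 1.908, 0.002, 1.096, 1.958]), 'wrist_force': array([0.259, 5.575, 6.54 ]), 'torque': array([ 0.995,  0.068, -0.023]), 'opening': np.float64(0.18), 'grasp_force': np.float64(58.871)}
0.16 3434 [444.  218.1] [82.1 27. ] 80.4
0.068 852 [443.4 230.9] [40.4 23.9] 81.3
0.003 4040 [455.9 219.4] [106.3  97.2] 80.4
```

Gripped, with a light side load from the slot wall. I'll shift 3 mm toward rod +y and lift straight up, then check how the rod sits in the hand.

>>> send_rows([
  [0,0,0,0,-1.5,-1,1],
  [0,0,0,0,-1.5,-3,1],
  [0,0,0,0,0,-10,1],
  [0,0,0,0,0,-25,1],
  [0,0,0,0,0,-30,1],
  [0,0,0,0,0,-30,1],
  [0,0,0,0,0,-30,1],
  [0,0,0,0,0,-30,1],
  [0,0,0,0,0,-12,1],
  [0,0,0,0,0,0,1],
])

```text
time_s: 5.25
eef_pos: [0.443, 0.2198, 0.2901]
eef_rot: [-0.0, 0.996, -0.086, 0.002]
wrist_force: [0.0, -0.1, -1.6]
opening: 0.176
grasp_force: 59.6
```

Run:
```python
from h import *
W,c,E,o=wrist("w4");print({k:np.round(o[k],4) for k in("time_s","eef_pos","eef_rot","wrist_force","torque","opening","grasp_force")})
S=ctrl.camera("scene");np.savez("scene1.npz",**S);V=pts(S)
p=o["eef_pos"]
m=(np.hypot(V[...,0]-p[0],V[...,1]-p[1])<.035)&(V[...,2]<p[2]-.02)&(V[...,2]>.12)
R=V[m];print("scene shank",len(R))
for lo in np.arange(.13,.27,.015):
    q=R[(R[:,2]>=lo)&(R[:,2]<lo+.015)]
    if len(q): print(lo.round(3),len(q),np.median(q,0).round(4))
print("lowest",R[:,2].min() if len(R) else None)
m=(np.hypot(W[...,0]-p[0],W[...,1]-p[1])<.035)&(W[...,2]<p[2]-.005)&(W[...,2]>.12);R=W[m];print("wrist",len(R),R[:,2].min() if len(R) else 0)
for lo in np.arange(.13,.29,.02):
    q=R[(R[:,2]>=lo)&(R[:,2]<lo+.02)]
    if len(q): print(lo.round(3),len(q),np.median(q,0).round(4))
k=S["mtx"];X=np.linalg.inv(S["extrinsics"]);
def pr(P): q=X[:3,:3]@P+X[:3,3];return k[0,0]*q[0]/q[2]+k[0,2],k[1,1]*q[1]/q[2]+k[1,2]
u,v=map(int,pr(p-[0,0,.06]));a=cv2.resize(S["color"][v-50:v+50,u-40:u+40,::-1],(400,500),interpolation=2)
u,v=proj(p-np.array([0,0,.06]),E,c["mtx"]);u,v=int(u),int(v);b=cv2.resize(c["color"][v-50:v+50,u-40:u+40,::-1],(400,500),interpolation=2)
cv2.imwrite("pics/w4c.png",np.hstack([a,b]))
```

```text
{'time_s': np.float64(5.25), 'eef_pos': array([0.443 , 0.2198, 0.2901]), 'eef_rot': array([-4.000e-04,  9.963e-01, -8.640e-02,  1.700e-03]), 'wrist_force': array([ 0.0032, -0.1227, -1.569 ]), 'torque': array([-0.0365,  0.0227, -0.0203]), 'opening': np.float64(0.1759), 'grasp_force': np.float64(59.6382)}
scene shank 70
0.175 18 [0.4392 0.2298 0.1814]
0.19 13 [0.4386 0.2251 0.1945]
0.205 7 [0.4385 0.2222 0.2123]
0.22 12 [0.4374 0.2224 0.2262]
0.235 9 [0.4385 0.2226 0.2411]
0.25 9 [0.4377 0.222  0.2576]
0.265 2 [0.4366 0.2237 0.2694]
lowest 0.17630448834281975
wrist 560 0.1775404960769612
0.17 115 [0.4446 0.2288 0.1826]
0.19 99 [0.4445 0.2233 0.195 ]
0.21 69 [0.4441 0.2207 0.221 ]
0.23 97 [0.4439 0.2206 0.2406]
0.25 55 [0.4441 0.2204 0.2561]
0.27 125 [0.4524 0.219  0.2822]
```

View pics/w4c.png

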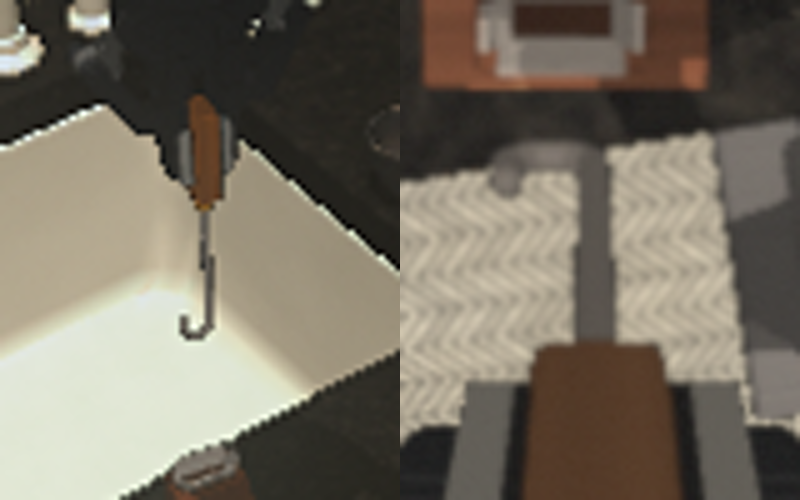

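The rod is upright, hook bottom 113 mm below the TCP and mouth facing +y (left). Moving over the pot on the -y side of the bail.

>>> send_rows([
  [0,0,0,6,20,0,1],
  [0,0,0,12,40,0,1],
  [0,0,0,12.2,40,0,1],
  [0,0,0,12.2,40,0,1],
  [0,0,0,12.2,40,0,1],
  [0,0,0,12.2,40,0,1],
  [0,0,0,12.2,40,0,1],
  [0,0,0,12.2,40,0,1],
  [0,0,0,12.2,40,0,1],
  [0,0,0,6,20,0,1],
])

```text
time_s: 6.35
eef_pos: [0.487, -0.1564, 0.2856]
eef_rot: [-0.0, 0.996, -0.088, -0.002]
wrist_force: [0.0, 0.5, -0.9]
opening: 0.176
grasp_force: 59.8
```

>>> send_rows([
  [0,0,0,0,0,0,1],
  [0,0,0,0,0,0,1],
  [0,0,0,0,0,20,1],
  [0,0,0,0,0,20,1],
  [0,0,0,0,0,20,1],
  [0,0,0,0,0,15,1],
  [0,0,0,0,0,10,1],
  [0,0,0,0,0,5,1],
  [0,0,0,0,0,0,1],
  [0,0,0,0,0,0,1],
])

```text
time_s: 7.35
eef_pos: [0.4884, -0.1536, 0.199]
eef_rot: [0.0, 0.996, -0.086, 0.0]
wrist_force: [-0.3, 0.4, -0.7]
opening: 0.175
grasp_force: 59.8
```

Run:
```python
from h import *
W,c,E,o=wrist("w5");print({k:np.round(o[k],4) for k in("time_s","eef_pos","eef_rot","wrist_force","torque")})
x,y,z=W[...,0],W[...,1],W[...,2]
m=(abs(x-.493)<.045)&(abs(y+.129)<.045)&(z>.065)&(z<.092)
R=W[m];print(len(R))
if len(R)>5:
    mm=np.median(R,0);v=np.linalg.svd((R-mm)[:,:2])[2][0];t=(R-mm)[:,:2]@v;print(mm,v,t.min(),t.max())
m=(abs(x-.493)<.08)&(abs(y+.129)<.08)&(z>.124)&(z<.14);r=cv2.minAreaRect((W[m][:,:2]*1000).astype(np.float32));print(np.round(r[0],1),np.round(r[1],1),round(r[2],1))
cv2.imwrite("pics/w5b.png",cv2.resize(c["color"][60:300,100:420,::-1],(800,600)))
```

```text
{'time_s': np.float64(7.35), 'eef_pos': array([ 0.4884, -0.1536,  0.199 ]), 'eef_rot': array([ 2.000e-04,  9.963e-01, -8.610e-02,  5.000e-04]), 'wrist_force': array([-0.2654,  0.4175, -0.7166]), 'torque': array([-0.0376, -0.0058, -0.0131])}
402
[ 0.49204367 -0.12879746  0.08267679] [-0.98732391  0.15871828] -0.034293158959542304 0.030009961451089407
[ 493.5 -129.3] [112.3 112.1] 85.1
```

View pics/w5b.png

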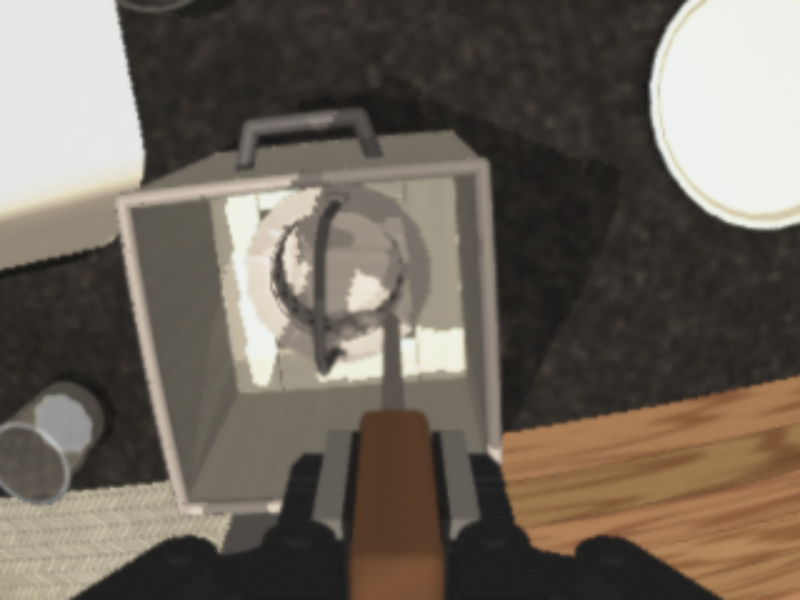

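Bail bar near column 321, hinge ends at (338,200) and (328,358): almost upright. The hook hangs to its right, clear. Lower beside the bar to just below its underside.

>>> send_rows([
  [0,0,0,0,0,5,1],
  [0,0,0,0,0,5,1],
  [0,0,0,0,0,5,1],
  [0,0,0,0,0,5,1],
  [0,0,0,0,0,5,1],
  [0,0,0,0,0,4,1],
  [0,0,0,0,0,4,1],
  [0,0,0,0,0,0,1],
  [0,0,0,0,0,0,1],
  [0,0,0,0,0,0,1],
])

```text
time_s: 8.4
eef_pos: [0.4883, -0.1538, 0.1655]
eef_rot: [0.0, 0.996, -0.086, 0.0]
wrist_force: [0.2, -0.1, -0.7]
opening: 0.179
grasp_force: 59.8
```

>>> send_rows([
  [0,0,0,0,-2,0,1],
  [0,0,0,0,-2,0,1],
  [0,0,0,0,-2,0,1],
  [0,0,0,0,-2,0,1],
  [0,0,0,0,-2,0,1],
  [0,0,0,0,-2,0,1],
  [0,0,0,0,-2,0,1],
  [0,0,0,0,-1,0,1],
  [0,0,0,0,0,0,1],
  [0,0,0,0,0,0,1],
])

```text
time_s: 9.4
eef_pos: [0.4907, -0.1389, 0.1653]
eef_rot: [0.0, 0.996, -0.086, 0.0]
wrist_force: [0.3, -0.1, -1.2]
opening: 0.179
grasp_force: 59.8
```

>>> send_rows([
  [0,0,0,0,-1,0,1],
  [0,0,0,0,-0.5,0,1],
  [0,0,0,0,-0.5,0,1],
  [0,0,0,0,0,0,1],
  [0,0,0,0,0,0,1],
  [0,0,0,0,0,0,1],
  [0,0,0,0,0,0,1],
  [0,0,0,0,0,0,1],
  [0,0,0,0,0,0,1],
  [0,0,0,0,0,0,1],
])

```text
time_s: 10.4
eef_pos: [0.491, -0.1369, 0.1653]
eef_rot: [0.0, 0.996, -0.086, -0.0]
wrist_force: [0.3, -0.1, 0.3]
opening: 0.178
grasp_force: 59.8
```

>>> send_rows([
  [0,0,0,0,-0.5,0,1],
  [0,0,0,0,-0.5,0,1],
  [0,0,0,0,-0.5,0,1],
  [0,0,0,0,0,0,1],
  [0,0,0,0,0,0,1],
  [0,0,0,0,0,0,1],
  [0,0,0,0,0,0,1],
  [0,0,0,0,0,0,1],
  [0,0,0,0,0,0,1],
  [0,0,0,0,0,0,1],
])

```text
time_s: 11.4
eef_pos: [0.4912, -0.1355, 0.1653]
eef_rot: [0.0, 0.996, -0.086, 0.0]
wrist_force: [-1.0, 0.1, -1.0]
opening: 0.179
grasp_force: 59.8
```

>>> send_rows([
  [0,0,0,0,-0.5,0,1],
  [0,0,0,0,-0.5,0,1],
  [0,0,0,0,-0.5,0,1],
  [0,0,0,0,0,0,1],
  [0,0,0,0,0,0,1],
  [0,0,0,0,0,0,1],
  [0,0,0,0,0,0,1],
  [0,0,0,0,0,0,1],
  [0,0,0,0,0,0,1],
  [0,0,0,0,0,0,1],
])

```text
time_s: 12.4
eef_pos: [0.4915, -0.134, 0.1653]
eef_rot: [0.0, 0.996, -0.086, 0.0]
wrist_force: [0.2, -0.5, -1.8]
opening: 0.176
grasp_force: 59.8
```

>>> send_rows([
  [0,0,0,0,-0.5,0,1],
  [0,0,0,0,-0.5,0,1],
  [0,0,0,0,-0.5,0,1],
  [0,0,0,0,0,0,1],
  [0,0,0,0,0,0,1],
  [0,0,0,0,0,0,1],
  [0,0,0,0,0,0,1],
  [0,0,0,0,0,0,1],
  [0,0,0,0,0,0,1],
  [0,0,0,0,0,0,1],
])

```text
time_s: 13.4
eef_pos: [0.4917, -0.1325, 0.1653]
eef_rot: [-0.0, 0.996, -0.086, -0.0]
wrist_force: [-0.5, 0.4, -0.5]
opening: 0.177
grasp_force: 59.8
```

Run:
```python
from h import *
o=ctrl.get_obs();print(o["wrist_force"],o["torque"])
W,c,E,o=wrist("w6")
cv2.imwrite("pics/w6b.png",cv2.resize(c["color"][80:260,140:380,::-1],(800,600),interpolation=2))
```

```text
[-0.50730015  0.41914538 -0.46361546] [ 0.01060295  0.029057   -0.00824905]
```

View pics/w6b.png

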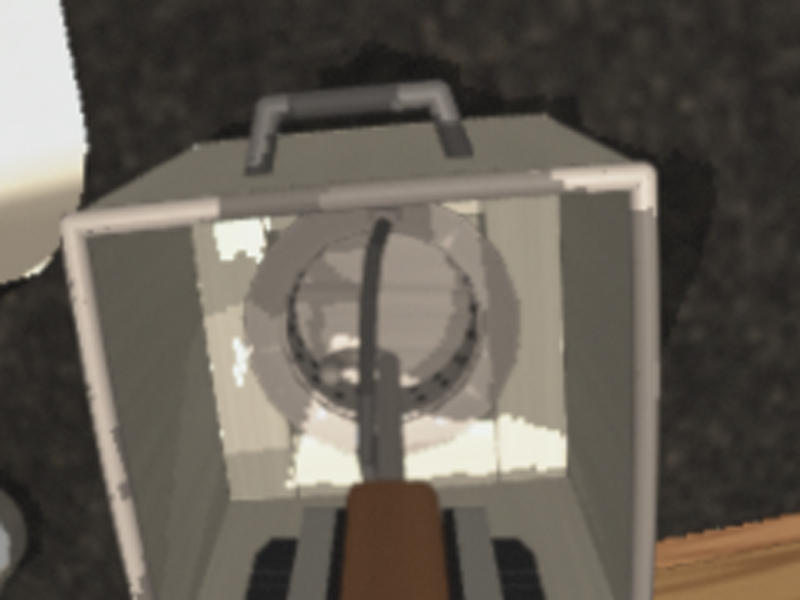

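The hook's tip (325,370) has passed under the bar (column 368), and the shank (390) stands just beside it without contact. Shift 3 mm along the bar to centre, back off 0.7 mm, then raise gently to engage.

>>> send_rows([
  [0,0,0,1.5,0.4,0,1],
  [0,0,0,1.5,0.3,0,1],
  [0,0,0,0,0,-3,1],
  [0,0,0,0,0,-3,1],
  [0,0,0,0,0,-3,1],
  [0,0,0,0,0,-3,1],
  [0,0,0,0,0,-3,1],
  [0,0,0,0,0,-2,1],
  [0,0,0,0,0,0,1],
  [0,0,0,0,0,0,1],
])

```text
time_s: 14.45
eef_pos: [0.4946, -0.1337, 0.1823]
eef_rot: [-0.0, 0.996, -0.086, -0.0]
wrist_force: [-0.2, -1.0, -0.5]
opening: 0.178
grasp_force: 59.8
```

>>> send_rows([
  [0,0,0,0,0,-1,1],
  [0,0,0,0,0,-1,1],
  [0,0,0,0,0,-1,1],
  [0,0,0,0,0,-1,1],
  [0,0,0,0,0,-1,1],
  [0,0,0,0,0,-1,1],
  [0,0,0,0,0,0,1],
  [0,0,0,0,0,0,1],
  [0,0,0,0,0,0,1],
  [0,0,0,0,0,0,1],
])

```text
time_s: 15.45
eef_pos: [0.4945, -0.1336, 0.1882]
eef_rot: [-0.0, 0.996, -0.086, -0.0]
wrist_force: [-0.5, -0.4, -4.5]
opening: 0.177
grasp_force: 59.4
```

Load of about 4 N: engaged. Lifting.

>>> send_rows([
  [0,0,0,0,0,-3,1],
  [0,0,0,0,0,-5,1],
  [0,0,0,0,0,-6,1],
  [0,0,0,0,0,-6,1],
  [0,0,0,0,0,-6,1],
  [0,0,0,0,0,-6,1],
  [0,0,0,0,0,-5,1],
  [0,0,0,0,0,-3,1],
  [0,0,0,0,0,0,1],
  [0,0,0,0,0,0,1],
])

```text
time_s: 16.45
eef_pos: [0.4945, -0.1337, 0.2281]
eef_rot: [-0.0, 0.996, -0.086, -0.0]
wrist_force: [-0.2, 0.7, -3.9]
opening: 0.178
grasp_force: 59.4
```

Run:
```python
from h import *
W,c,E,o=wrist("w7");print({k:np.round(o[k],4) for k in("eef_pos","eef_rot","wrist_force","torque")})
x,y,z=W[...,0],W[...,1],W[...,2]
p=o["eef_pos"]
m=(abs(x-.493)<.05)&(abs(y+.129)<.05)&(z>.06)&(z<.1)
R=W[m];print(len(R)); mm=R.mean(0);s=np.linalg.svd(R-mm,full_matrices=False)[2][2];print(mm,s)
cv2.imwrite("pics/w7b.png",cv2.resize(c["color"][80:260,140:380,::-1],(800,600),interpolation=2))
```

```text
{'eef_pos': array([ 0.4945, -0.1337,  0.2281]), 'eef_rot': array([-1.000e-04,  9.963e-01, -8.630e-02, -1.000e-04]), 'wrist_force': array([-0.2159,  0.709 , -3.8609]), 'torque': array([0.0061, 0.0027, 0.0311])}
3130
[ 0.48912905 -0.12225209  0.07874691] [-0.01352874 -0.03177097  0.99940361]
```

View pics/w7b.png

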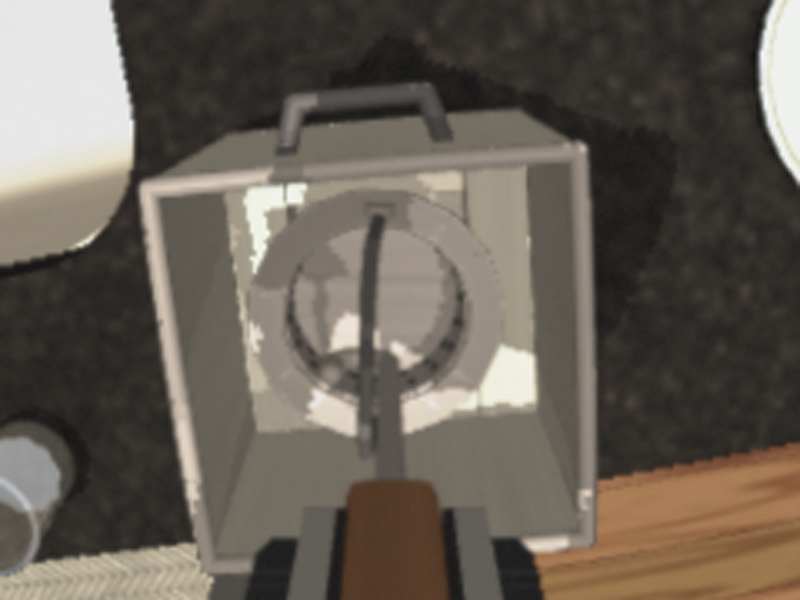

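Basket is hanging level in the hook (flange tilt about 2°), bar at column 368 beside the shank. Lift clear of the pot.

>>> send_rows([
  [0,0,0,0,0,-4,1],
  [0,0,0,0,0,-8,1],
  [0,0,0,0,0,-14,1],
  [0,0,0,0,0,-18,1],
  [0,0,0,0,0,-20,1],
  [0,0,0,0,0,-20,1],
  [0,0,0,0,0,-16,1],
  [0,0,0,0,0,-10,1],
  [0,0,0,0,0,-4,1],
  [0,0,0,0,0,0,1],
])

```text
time_s: 17.5
eef_pos: [0.4947, -0.1338, 0.3429]
eef_rot: [0.0, 0.996, -0.086, 0.0]
wrist_force: [0.2, 0.2, -5.6]
opening: 0.177
grasp_force: 59.3
```

```bash
cat > fl.py <<'E'
from h import *
def flange(name,h=None):
    "basket centre from the flange: circle fit on flange-top points seen by the wrist camera"
    W,c,E,o=wrist(name);p=o["eef_pos"];zf=p[2]-.107-.0435 if h is None else h
    m=(np.hypot(W[...,0]-p[0],W[...,1]-p[1])<.055)&(abs(W[...,2]-zf)<.012)
    R=W[m];mm=np.median(R,0);n=np.linalg.svd(R-mm,full_matrices=False)[2][2]
    hull=cv2.convexHull((R[:,:2]*1000).astype(np.float32))[:,0]
    (cx,cy),r=cv2.minEnclosingCircle(hull)
    print(o["time_s"],p.round(4),o["wrist_force"].round(1),"n",len(R),"z",mm[2].round(4),"normal",n.round(3),"circ",cx,cy,r,"rel",np.round([cx-p[0]*1e3,cy-p[1]*1e3],1))
    S=ctrl.camera("scene");V=pts(S);q=V[(np.hypot(V[...,0]-p[0],V[...,1]-p[1])<.055)&(V[...,2]<p[2]-.12)&(V[...,2]>.135 if p[2]>.3 else V[...,2]>.012)]
    if len(q): print("scene lowest",np.percentile(q[:,2],[0,2,5]),q.mean(0))
    return W,c,E,o,S
E
python3 -c "
from fl import *
flange('w8')"
```

```text
17.5 [ 0.4947 -0.1338  0.3429] [ 0.2  0.2 -5.6] n 2325 z 0.1935 normal [-0.041 -0.026  0.999] circ 494.6796569824219 -127.68319702148438 39.815162658691406 rel [-0.1  6.1]
```

>>> send_rows([
  [0,0,0,2,5,0,1],
  [0,0,0,4.7,12,0,1],
  [0,0,0,7.9,20,0,1],
  [0,0,0,10.7,27,0,1],
  [0,0,0,11.9,30,0,1],
  [0,0,0,11.9,30,0,1],
  [0,0,0,11.9,30,0,1],
  [0,0,0,9.9,25,0,1],
  [0,0,0,6.3,16,0,1],
  [0,0,0,3.4,8.7,0,1],
])

```text
time_s: 18.6
eef_pos: [0.5385, -0.3509, 0.3409]
eef_rot: [-0.0, 0.996, -0.087, -0.001]
wrist_force: [-0.8, -0.5, -4.5]
opening: 0.176
grasp_force: 59.2
```

>>> send_rows([
  [0,0,0,0,0,0,1],
  [0,0,0,0,0,0,1],
  [0,0,0,0,0,0,1],
  [0,0,0,0,0,0,1],
  [0,0,0,0,0,5,1],
  [0,0,0,0,0,15,1],
  [0,0,0,0,0,25,1],
  [0,0,0,0,0,25,1],
  [0,0,0,0,0,15,1],
  [0,0,0,0,0,5,1],
])

```text
time_s: 19.6
eef_pos: [0.5379, -0.3472, 0.249]
eef_rot: [-0.001, 0.996, -0.086, -0.002]
wrist_force: [-0.6, -0.2, -4.1]
opening: 0.181
grasp_force: 59.3
```

Run:
```python
from fl import *
W,c,E,o,S=flange('w9');x,y,z=W[...,0],W[...,1],W[...,2]
def circ(W):
    x,y,z=W[...,0],W[...,1],W[...,2];P=W[(np.hypot(x-.539,y+.342)<.075)&(np.hypot(x-.539,y+.342)>.052)&(z>.0085)&(z<.02)]
    A=np.c_[2*P[:,:2],np.ones(len(P))];s=np.linalg.lstsq(A,(P[:,:2]**2).sum(1),rcond=None)[0];print("plate",len(P),s[:2],np.sqrt(s[2]+s[0]**2+s[1]**2))
circ(W);circ(pts(S))
```

```text
19.6 [ 0.5379 -0.3472  0.249 ] [-0.6 -0.2 -4.1] n 2321 z 0.0996 normal [-0.006  0.007  1.   ] circ 535.79638671875 -341.06378173828125 39.90755081176758 rel [-2.1  6.1]
scene lowest [0.01211581 0.0133644  0.01720692] [ 0.53358491 -0.34792144  0.08799919]
plate 726 [ 0.53945972 -0.34270764] 0.05979536978539856
plate 70 [ 0.53589964 -0.34214242] 0.058426362560037644
```

>>> send_rows([
  [0,0,0,1.7,0.4,0,1],
  [0,0,0,1.8,0.4,0,1],
  [0,0,0,0,0,5,1],
  [0,0,0,0,0,10,1],
  [0,0,0,0,0,12,1],
  [0,0,0,0,0,12,1],
  [0,0,0,0,0,8,1],
  [0,0,0,0,0,4,1],
  [0,0,0,0,0,0,1],
  [0,0,0,0,0,0,1],
])

```text
time_s: 20.7
eef_pos: [0.5425, -0.3498, 0.2016]
eef_rot: [0.0, 0.996, -0.086, 0.0]
wrist_force: [-0.1, -0.1, -2.7]
opening: 0.178
grasp_force: 59.3
```

>>> send_rows([
  [0,0,0,0,0,0,1],
  [0,0,0,0,0,0,1],
  [0,0,0,0,0,0,1],
  [0,0,0,0,0,0,1],
  [0,0,0,0,0,0,1],
  [0,0,0,0,0,0,1],
  [0,0,0,0,0,0,1],
  [0,0,0,0,0,0,1],
  [0,0,0,0,0,0,1],
  [0,0,0,0,0,0,1],
])

```text
time_s: 21.7
eef_pos: [0.5423, -0.3496, 0.2013]
eef_rot: [-0.0, 0.996, -0.086, -0.0]
wrist_force: [1.1, -0.7, -4.9]
opening: 0.176
grasp_force: 59.3
```

Run:
```python
from fl import *
W,c,E,o,S=flange('w10');x,y,z=W[...,0],W[...,1],W[...,2]
P=W[(np.hypot(x-.539,y+.342)<.075)&(np.hypot(x-.539,y+.342)>.052)&(z>.0085)&(z<.02)]
A=np.c_[2*P[:,:2],np.ones(len(P))];s=np.linalg.lstsq(A,(P[:,:2]**2).sum(1),rcond=None)[0];print("plate",len(P),s[:2],np.sqrt(s[2]+s[0]**2+s[1]**2))
```

```text
21.7 [ 0.5423 -0.3496  0.2013] [ 1.1 -0.7 -4.9] n 2309 z 0.0516 normal [-0.038 -0.041  0.998] circ 542.07763671875 -342.21160888671875 39.9100227355957 rel [-0.2  7.4]
scene lowest [0.01202199 0.01650816 0.02324459] [ 0.53825081 -0.34797756  0.04185353]
plate 1383 [ 0.53926062 -0.34277773] 0.05978267240541779
```

>>> send_rows([
  [0,0,0,-1.1,0.6,0,1],
  [0,0,0,-1.1,0.6,0,1],
  [0,0,0,-1,0.6,2,1],
  [0,0,0,0,0,3,1],
  [0,0,0,0,0,3,1],
  [0,0,0,0,0,3,1],
  [0,0,0,0,0,2,1],
  [0,0,0,0,0,1,1],
  [0,0,0,0,0,1,1],
  [0,0,0,0,0,0.5,1],
])

```text
time_s: 22.8
eef_pos: [0.5388, -0.3508, 0.1858]
eef_rot: [0.0, 0.996, -0.086, 0.0]
wrist_force: [0.0, 0.2, -3.7]
opening: 0.176
grasp_force: 59.3
```

>>> send_rows([
  [0,0,0,0,0,0.5,1],
  [0,0,0,0,0,0.5,1],
  [0,0,0,0,0,0.5,1],
  [0,0,0,0,0,0.5,1],
  [0,0,0,0,0,0.5,1],
  [0,0,0,0,0,0.5,1],
  [0,0,0,0,0,0.5,1],
  [0,0,0,0,0,0.5,1],
  [0,0,0,0,0,0,1],
  [0,0,0,0,0,0,1],
])

```text
time_s: 23.8
eef_pos: [0.5389, -0.351, 0.182]
eef_rot: [0.0, 0.996, -0.086, 0.0]
wrist_force: [0.7, 0.7, -1.4]
opening: 0.178
grasp_force: 59.6
```

```bash
python3 -c "
from fl import *
flange('w11',.034)"
```

```text
23.8 [ 0.5389 -0.351   0.182 ] [ 0.7  0.7 -1.4] n 2339 z 0.0339 normal [-0.026  0.006  1.   ] circ 537.9830932617188 -346.01068115234375 40.152732849121094 rel [-0.9  5. ]
scene lowest [0.01203901 0.01211462 0.01327275] [ 0.53383028 -0.34979828  0.02849331]
```

>>> send_rows([
  [0,0,0,0,0,1,1],
  [0,0,0,0,0,1,1],
  [0,0,0,0,0,1,1],
  [0,0,0,0,0,1,1],
  [0,0,0,0,0,0,1],
  [0,0,0,0,0,0,1],
  [0,0,0,0,0,0,1],
  [0,0,0,0,0,0,1],
  [0,0,0,0,0,0,1],
  [0,0,0,0,0,0,1],
])

```text
time_s: 24.9
eef_pos: [0.5388, -0.3508, 0.1778]
eef_rot: [0.0, 0.996, -0.086, 0.0]
wrist_force: [-0.4, 0.3, -1.3]
opening: 0.179
grasp_force: 59.6
```

Run:
```python
from fl import *
W,c,E,o,S=flange('w12',.034)
def outl(W,lo,hi,rmin):
    x,y,z=W[...,0],W[...,1],W[...,2];r=np.hypot(x-.539,y+.343);P=W[(r<.075)&(r>rmin)&(z>lo)&(z<hi)];A=np.c_[2*P[:,:2],np.ones(len(P))];s=np.linalg.lstsq(A,(P[:,:2]**2).sum(1),rcond=None)[0];print(len(P),s[:2],np.sqrt(s[2]+s[0]**2+s[1]**2))
outl(W,.009,.02,.052);outl(W,.031,.037,.034)
V=pts(S);outl(V,.031,.037,.034)
T=ctrl.camera("top");V=pts(T);outl(V,.0095,.016,.052);outl(V,.03,.037,.03)
b=c["color"][90:270,140:380,::-1];cv2.imwrite("pics/w12b.png",cv2.resize(b,(800,600),interpolation=2))
```

```text
24.9 [ 0.5388 -0.3508  0.1778] [-0.4  0.3 -1.3] n 2407 z 0.0339 normal [-0.028  0.008  1.   ] circ 538.2362060546875 -345.3959045410156 40.02218246459961 rel [-0.6  5.4]
scene lowest [0.01227877 0.01292809 0.01393203] [ 0.53394538 -0.34972361  0.02888018]
1482 [ 0.5393886  -0.34290487] 0.059748799613848776
1079 [ 0.53863469 -0.34436077] 0.03685109414560778
40 [ 0.53848948 -0.34403558] 0.03854579740124116
55 [ 0.53845038 -0.34253466] 0.05940699738619797
52 [ 0.53873496 -0.34543332] 0.03496831926753832
```

View pics/w12b.png

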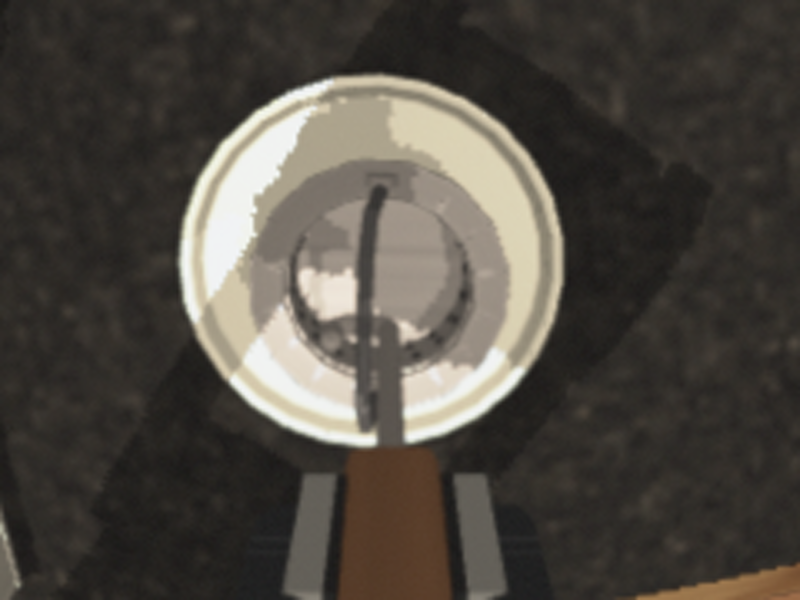

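Basket sits level on the plate, about 2 mm from its middle, with the hook still under the bar. Lower the hook, then back it out toward -y slowly.

>>> send_rows([
  [0,0,0,0,0.8,0,1],
  [0,0,0,0,0.7,1,1],
  [0,0,0,0,0,2,1],
  [0,0,0,0,0,3,1],
  [0,0,0,0,0,3,1],
  [0,0,0,0,0,3,1],
  [0,0,0,0,0,2,1],
  [0,0,0,0,0,1,1],
  [0,0,0,0,0,0,1],
  [0,0,0,0,0,0,1],
])

```text
time_s: 26.05
eef_pos: [0.5386, -0.3524, 0.1629]
eef_rot: [0.0, 0.996, -0.086, 0.0]
wrist_force: [-0.4, -0.3, 0.1]
opening: 0.179
grasp_force: 59.6
```

>>> send_rows([
  [0,0,0,0,1,0,1],
  [0,0,0,0,2,0,1],
  [0,0,0,0,2,0,1],
  [0,0,0,0,2,0,1],
  [0,0,0,0,2,0,1],
  [0,0,0,0,1,0,1],
  [0,0,0,0,0,0,1],
  [0,0,0,0,0,0,1],
  [0,0,0,0,0,0,1],
  [0,0,0,0,0,0,1],
])

```text
time_s: 27.05
eef_pos: [0.5368, -0.3621, 0.1628]
eef_rot: [-0.0, 0.996, -0.086, 0.0]
wrist_force: [-0.1, -1.1, -1.4]
opening: 0.182
grasp_force: 59.6
```

>>> send_rows([
  [0,0,0,0,2,0,1],
  [0,0,0,0,2,0,1],
  [0,0,0,0,3,0,1],
  [0,0,0,0,3,0,1],
  [0,0,0,0,3,0,1],
  [0,0,0,0,3,0,1],
  [0,0,0,0,2,0,1],
  [0,0,0,0,1,0,1],
  [0,0,0,0,0,0,1],
  [0,0,0,0,0,0,1],
])

```text
time_s: 28.05
eef_pos: [0.5335, -0.3808, 0.1628]
eef_rot: [-0.0, 0.996, -0.086, -0.0]
wrist_force: [0.1, 0.4, -0.5]
opening: 0.177
grasp_force: 59.6
```

Run:
```python
from h import *
W,c,E,o=wrist("w13");x,y,z=W[...,0],W[...,1],W[...,2]
r=np.hypot(x-.539,y+.343);P=W[(r<.05)&(z>.031)&(z<.037)];print(len(P),P.mean(0),cv2.minEnclosingCircle((P[:,:2]*1000).astype(np.float32)))
b=c["color"][90:270,140:380,::-1];cv2.imwrite("pics/w13b.png",cv2.resize(b,(800,600),interpolation=2))
```

```text
2180 [ 0.54170706 -0.34548202  0.03388421] ((538.0474243164062, -345.82427978515625), 40.21764373779297)
```

View pics/w13b.png

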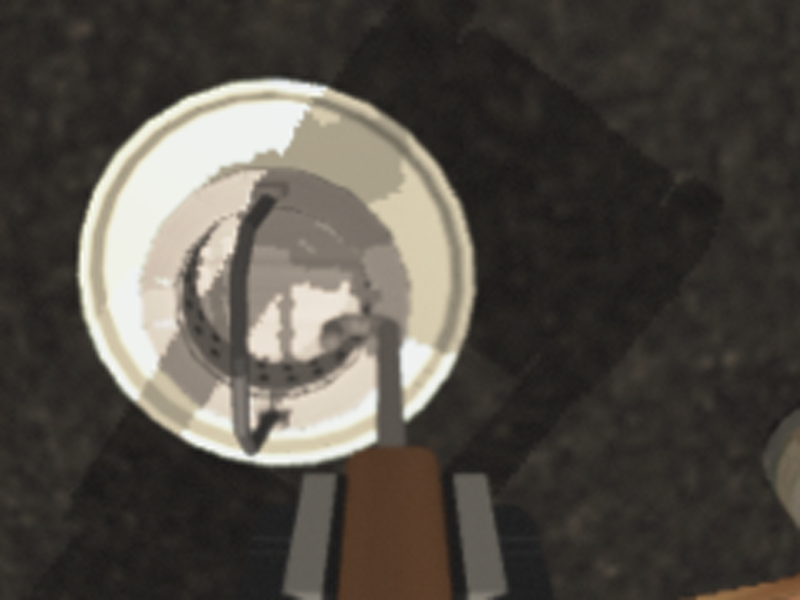

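Hook is clear of the bail (tip at 330, bar at 240), and the basket has not moved. Raise and go back to the holder.

>>> send_rows([
  [0,0,0,0,1,-3,1],
  [0,0,0,0,0,-8,1],
  [0,0,0,0,0,-14,1],
  [0,0,0,0,0,-20,1],
  [0,0,0,0,0,-25,1],
  [0,0,0,0,0,-25,1],
  [0,0,0,0,0,-25,1],
  [0,0,0,0,0,-20,1],
  [0,0,0,0,0,-10,1],
  [0,0,0,0,0,0,1],
])

```text
time_s: 29.1
eef_pos: [0.534, -0.3825, 0.3157]
eef_rot: [0.001, 0.996, -0.086, 0.002]
wrist_force: [1.3, -0.4, -0.5]
opening: 0.178
grasp_force: 59.6
```

>>> send_rows([
  [0,0,0,-5,-15,0,1],
  [0,0,0,-10,-30,0,1],
  [0,0,0,-13,-40,0,1],
  [0,0,0,-13.3,-40,0,1],
  [0,0,0,-13.3,-40,0,1],
  [0,0,0,-13.3,-40,0,1],
  [0,0,0,-13.3,-40,0,1],
  [0,0,0,-13.3,-40,0,1],
  [0,0,0,-13.3,-40,0,1],
  [0,0,0,-13.3,-40,0,1],
])

```text
time_s: 30.1
eef_pos: [0.4757, 0.0003, 0.3116]
eef_rot: [-0.0, 0.996, -0.086, -0.001]
wrist_force: [1.4, 0.6, -1.0]
opening: 0.181
grasp_force: 59.8
```

>>> send_rows([
  [0,0,0,-13.3,-40,0,1],
  [0,0,0,-13.3,-40,0,1],
  [0,0,0,-13.3,-40,0,1],
  [0,0,0,-13,-40,0,1],
  [0,0,0,-11,-34,0,1],
  [0,0,0,-7,-20,0,1],
  [0,0,0,0,0,0,1],
  [0,0,0,0,0,0,1],
  [0,0,0,0,0,0,1],
  [0,0,0,0,0,0,1],
])

```text
time_s: 31.1
eef_pos: [0.4441, 0.2205, 0.3126]
eef_rot: [0.0, 0.996, -0.087, -0.0]
wrist_force: [-0.2, 0.1, -1.7]
opening: 0.18
grasp_force: 59.6
```

```bash
cat > hd.py <<'E'
from h import *
import sys
W,c,E,o=wrist(sys.argv[1]);p=o["eef_pos"];print({k:np.round(o[k],4) for k in("time_s","eef_pos","eef_rot","wrist_force","torque")})
n=(abs(W[...,0]-.443)<.06)&(abs(W[...,1]-.23)<.06)
for lo,hi in((.068,.082),(.062,.067),(.003,.02)):
    m=n&(W[...,2]>lo)&(W[...,2]<hi)
    if m.sum()>4:
        r=cv2.minAreaRect((W[m][:,:2]*1000).astype(np.float32));print(lo,m.sum(),np.round(r[0],1),np.round(r[1],1),round(r[2],1))
for name,V in(("wrist",W),("scene",pts(ctrl.camera("scene")))):
    R=V[(np.hypot(V[...,0]-p[0],V[...,1]-p[1])<.03)&(V[...,2]<p[2]-.03)&(V[...,2]>p[2]-.125)&(V[...,2]>.085)]
    for lo in np.arange(.03,.12,.02):
        q=R[(R[:,2]<=p[2]-lo)&(R[:,2]>p[2]-lo-.02)]
        if len(q): print(name,lo.round(3),len(q),q.mean(0).round(4),"lo",q.min(0).round(4))
E
python3 hd.py w14
```

```text
{'time_s': np.float64(31.1), 'eef_pos': array([0.4441, 0.2205, 0.3126]), 'eef_rot': array([ 2.000e-04,  9.962e-01, -8.710e-02, -2.000e-04]), 'wrist_force': array([-0.1766,  0.1019, -1.6903]), 'torque': array([ 0.0386, -0.0093,  0.0031])}
0.068 283 [443.  230.9] [38.1 23.5] 79.9
0.062 217 [443.8 231. ] [42.  27.3] 79.8
0.003 1575 [454.4 233.5] [90.8 90.8] 80.3
wrist 0.03 96 [0.4446 0.2213 0.2725] lo [0.4428 0.2187 0.2626]
wrist 0.05 88 [0.4445 0.2215 0.2532] lo [0.4418 0.2187 0.2427]
wrist 0.07 57 [0.4447 0.2214 0.2329] lo [0.4431 0.2191 0.2228]
wrist 0.09 179 [0.4451 0.2299 0.2104] lo [0.4406 0.2192 0.2026]
wrist 0.11 10 [0.4464 0.2291 0.2013] lo [0.4459 0.2258 0.2004]
scene 0.03 11 [0.4399 0.2232 0.2714] lo [0.4362 0.2213 0.2637]
scene 0.05 12 [0.4402 0.2233 0.252 ] lo [0.4385 0.2191 0.2454]
scene 0.07 15 [0.44   0.2229 0.2333] lo [0.4374 0.2185 0.2232]
scene 0.09 23 [0.4414 0.2307 0.2112] lo [0.4374 0.2212 0.2036]
scene 0.11 3 [0.442  0.2289 0.2016] lo [0.4403 0.2262 0.201 ]
```

>>> send_rows([
  [0,0,0,-0.5,-1.8,0,1],
  [0,0,0,0,0,10,1],
  [0,0,0,0,0,20,1],
  [0,0,0,0,0,25,1],
  [0,0,0,0,0,25,1],
  [0,0,0,0,0,20,1],
  [0,0,0,0,0,10,1],
  [0,0,0,0,0,4,1],
  [0,0,0,0,0,0,1],
  [0,0,0,0,0,0,1],
])

```text
time_s: 32.2
eef_pos: [0.4443, 0.2235, 0.1998]
eef_rot: [-0.0, 0.996, -0.086, 0.001]
wrist_force: [-0.5, 0.2, -0.6]
opening: 0.181
grasp_force: 59.6
```

```bash
python3 hd.py w15
```

```text
{'time_s': np.float64(32.2), 'eef_pos': array([0.4443, 0.2235, 0.1998]), 'eef_rot': array([-3.000e-04,  9.963e-01, -8.630e-02,  8.000e-04]), 'wrist_force': array([-0.5197,  0.1789, -0.5957]), 'torque': array([ 0.0192,  0.0098, -0.0184])}
0.068 416 [442.6 230.3] [40.5 23.7] 80.5
0.062 405 [443.3 230.2] [43.8 27.5] 80.5
0.003 2530 [443.5 231.7] [84.7 69.7] 80.1
wrist 0.03 98 [0.445  0.2244 0.1592] lo [0.4432 0.2218 0.1499]
wrist 0.05 83 [0.4449 0.2246 0.1403] lo [0.4425 0.2218 0.1302]
wrist 0.07 61 [0.4452 0.2246 0.1199] lo [0.4435 0.2223 0.1098]
wrist 0.09 171 [0.4456 0.233  0.0974] lo [0.4408 0.2223 0.0899]
wrist 0.11 11 [0.4466 0.2314 0.0886] lo [0.4456 0.229  0.087 ]
scene 0.03 10 [0.4396 0.227  0.1594] lo [0.4378 0.2241 0.1522]
scene 0.05 11 [0.4403 0.226  0.1401] lo [0.438  0.2221 0.1319]
scene 0.07 9 [0.4405 0.2251 0.1217] lo [0.4377 0.2226 0.1146]
scene 0.09 26 [0.4416 0.233  0.0991] lo [0.4374 0.2232 0.0899]
scene 0.11 3 [0.4448 0.2344 0.0873] lo [0.4436 0.2315 0.0854]
```

>>> send_rows([
  [0,0,0,-0.9,1.5,0,1],
  [0,0,0,0,0,3,1],
  [0,0,0,0,0,4,1],
  [0,0,0,0,0,4,1],
  [0,0,0,0,0,4,1],
  [0,0,0,0,0,4,1],
  [0,0,0,0,0,4,1],
  [0,0,0,0,0,2,1],
  [0,0,0,0,0,0,1],
  [0,0,0,0,0,0,1],
])

```text
time_s: 33.3
eef_pos: [0.4426, 0.2221, 0.1738]
eef_rot: [-0.0, 0.996, -0.086, 0.0]
wrist_force: [0.6, -0.9, -0.5]
opening: 0.182
grasp_force: 59.6
```

>>> send_rows([
  [0,0,0,0,0,3,1],
  [0,0,0,0,0,5,1],
  [0,0,0,0,0,6,1],
  [0,0,0,0,0,6,1],
  [0,0,0,0,0,6,1],
  [0,0,0,0,0,6,1],
  [0,0,0,0,0,6,1],
  [0,0,0,0,0,4,1],
  [0,0,0,0,0,2,1],
  [0,0,0,0,0,0,1],
])

```text
time_s: 34.3
eef_pos: [0.4423, 0.222, 0.1295]
eef_rot: [0.0, 0.996, -0.086, -0.0]
wrist_force: [0.0, 0.3, -0.7]
opening: 0.178
grasp_force: 59.6
```

>>> send_rows([
  [0,0,0,0,0,2,1],
  [0,0,0,0,0,2,1],
  [0,0,0,0,0,2,1],
  [0,0,0,0,0,1,1],
  [0,0,0,0,0,1,1],
  [0,0,0,0,0,1,1],
  [0,0,0,0,0,1,1],
  [0,0,0,0,0,0,1],
  [0,0,0,0,0,0,1],
  [0,0,0,0,0,0,1],
])

```text
time_s: 35.3
eef_pos: [0.4425, 0.2221, 0.1199]
eef_rot: [-0.0, 0.996, -0.086, 0.0]
wrist_force: [0.3, 0.5, -1.6]
opening: 0.182
grasp_force: 59.6
```

Lower in small steps until the floor is felt.

>>> send_rows([
  [0,0,0,0,0,0.5,1],
  [0,0,0,0,0,0.5,1],
  [0,0,0,0,0,0.5,1],
  [0,0,0,0,0,0.5,1],
  [0,0,0,0,0,0.5,1],
  [0,0,0,0,0,0,1],
  [0,0,0,0,0,0,1],
  [0,0,0,0,0,0,1],
  [0,0,0,0,0,0,1],
  [0,0,0,0,0,0,1],
])

```text
time_s: 36.3
eef_pos: [0.4431, 0.2222, 0.1187]
eef_rot: [-0.0, 0.996, -0.086, 0.001]
wrist_force: [-2.7, -1.3, 9.8]
opening: 0.177
grasp_force: 61.5
```

Floor felt at z = 0.1187, the same height as when grasped: fully home. Release, then withdraw straight up.

>>> send_rows([
  [0,0,0,0,0,-0.8,1],
  [0,0,0,0,0,0,0.6],
  [0,0,0,0,0,0,0.4],
  [0,0,0,0,0,0,0],
  [0,0,0,0,0,0,-0.4],
  [0,0,0,0,0,0,-0.6],
  [0,0,0,0,0,0,-0.6],
  [0,0,0,0,0,0,-0.6],
  [0,0,0,0,0,0,-0.6],
  [0,0,0,0,0,0,-0.6],
])

```text
time_s: 37.3
eef_pos: [0.4425, 0.2221, 0.1181]
eef_rot: [-0.0, 0.996, -0.086, 0.0]
wrist_force: [-0.5, -0.1, -0.1]
opening: 0.801
grasp_force: 0.0
```

>>> send_rows([
  [0,0,0,0,0,0,-0.6],
  [0,0,0,0,0,-5,-0.6],
  [0,0,0,0,0,-10,-0.6],
  [0,0,0,0,0,-20,-0.6],
  [0,0,0,0,0,-30,-0.6],
  [0,0,0,0,0,-40,-0.6],
  [0,0,0,0,0,-40,-0.6],
  [0,0,0,0,0,-30,-0.6],
  [0,0,0,0,0,-15,-0.6],
  [0,0,0,0,0,0,-0.6],
])

```text
time_s: 38.3
eef_pos: [0.4439, 0.2224, 0.312]
eef_rot: [-0.001, 0.996, -0.086, 0.003]
wrist_force: [0.5, -0.6, -0.7]
opening: 0.797
grasp_force: 0.0
```

Run:
```python
from h import *
W,c,E,o=wrist("w16");print(o["time_s"],o["eef_pos"],o["wrist_force"].round(1),o["opening"])
x,y,z=W[...,0],W[...,1],W[...,2];n=(abs(x-.44)<.05)&(abs(y-.22)<.05)
m=n&(z>.155)&(z<.18);print("handle top",m.sum(),W[m].mean(0),np.percentile(z[m],[50,99]),cv2.minAreaRect((W[m][:,:2]*1000).astype(np.float32)))
V=pts(ctrl.camera("top"));x,y,z=V[...,0],V[...,1],V[...,2]
for nm,lo,hi in(("flange",.03,.04),("bail",.06,.085)):
    P=V[(np.hypot(x-.539,y+.343)<.05)&(z>lo)&(z<hi)];print(nm,len(P),P.mean(0))
```

```text
38.3 [0.44392783 0.22240612 0.31195964] [ 0.5 -0.6 -0.7] 0.7971494050428941
handle top 331 [0.4413205  0.21913434 0.1638981 ] [0.16446233 0.16610981] ((440.4632263183594, 218.97909545898438), (15.506171226501465, 20.90835952758789), 80.21947479248047)
flange 181 [ 0.53687973 -0.34588532  0.0343737 ]
bail 26 [ 0.53591856 -0.34163587  0.076427  ]
```

Handle top is at 164–165 mm, the same as at the start, so the rod stands home. The basket is level on the plate and the arm is clear of everything.

```bash
python3 -c "
from bench import ctrl
print(ctrl.hand_in())"
```

```text
the job is handed in; nothing more can be done
None
```

The job is handed in at about 38 s: the basket stands level about 2–3 mm from the plate's middle and the rod is fully home in its holder, though I viewed 12 pictures instead of the allowed 10, and I read the bail's lean (near upright) from the camera, since the approach met no contact.

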